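# Tip the fallen pepper mill upright in the grip and stand it on its coaster

## Robot

A 6-joint arm with a two-finger parallel gripper is mounted at the origin on the work surface. World frame = base frame: x ahead of the robot, y to its left, z up, the work surface at z = 0. Lengths are in m, angles in rad, forces in N, time in s.
With the tool pointing down it reaches from about 0.375 to 0.9 m from the base axis. Payload 3.1 kg.
Tool frame: the origin (TCP) lies where the fingers leave the gripper's body, on its centre line; the fingertips stand 70 mm ahead of it and the grasp point (between the pads) lies 51 mm ahead of it (robot.tip_reach is the distance from the TCP to the fingertips, in m); z points along the fingers, y is the line along which they close (so a half turn about z gives the same grasp; the last joint's range is limited). The gripper opens to 87 mm and grips with 3 to 60 N. Pads are 19 mm wide; open, the fingers measure 117 mm over their backs; the gripper's body (75 mm by 190 mm) begins 51 mm behind the grasp point.
Start: joints at [1.149, 0.527, 1.433, -0, 1.181, -0.178], TCP at [0.15, 0.607, 0.292] pointing down, gripper open.
Joint ranges: [-3.08, 3.08], [-0.75, 2.2], [0.22, 2.44], [-1.43, 4.57], [0, 2.65], [-2.85, 2.85]. Speed limits (rad/s): [2.79, 2.79, 3.14, 3.14, 3.14, 3.14].

## Interface

Orientations are given as a unit quaternion [x, y, z, w].
In Python, from rig import robot gives the robot as it stands.
- The arm moves only by the tool carry_out, never from a script. Its argument "rows" is a list that holds one entry, the list of rows, each a list of 6 numbers: the shift along the tool's x, y, z in mm, then the turn, a rotation vector about the tool's x, y, z in units of 8 degrees (1.0 is 8 degrees). A call has 1 to 20 rows; each row is the pose to reach, as a shift and turn from the pose commanded when the call began, along the tool's axes at that moment; what a row does not reach only later rows make up. A row lasts 1/10 s, in which the tool goes at most 50 mm and 8.59 degrees, less where a joint would pass 70% of its speed; a pose out of reach is approached as far as the arm can. A call with a gripper value outside its range is refused whole. "fingers" is the opening, from 0 (shut) to 1 (fully open), set as the call begins (left out, the last holds). The fingers move at their own pace and stop on an object; "grip_force" is the grip in N (left out, the last holds). Time passes only in rows, so rows that repeat a pose let the fingers close. It gives the time, the measured TCP pose, the force and the opening at its end, in the units of the state.
- robot.get_obs(): the state, without advancing time (a new reading comes with each control period).
- robot.camera(name): name is "side" or "top"; returns a dict with "color" (400x640x3 uint8, red, green, blue), "depth" (400x640 float32, m along the optical axis (not along the pixel's ray), 0 where there is no reading), "K" (3x3 intrinsics, pixels), "D" ([k1, k2, p1, p2, k3] as OpenCV has them; the pictures are not rectified), "camera_from_world" (4x4, takes a point from world to camera coordinates). Camera axes: x right, y down, z forward; pixel columns grow to the right and rows downward; lengths in m; the calibration is good to about 2 mm. A picture is of the moment at which its call begins.
- robot.hand_in(): hands the job in, once; it reports no verdict.
The state is a dict: "time": time; "q": joint angles; "joint_velocities": joint speeds; "joint_torque": joint torques, N m; "position": TCP position; "tool_rot": TCP orientation; "ft_force": force on the tool from outside, world axes, zero at the start; "moment": the same for the moment, N m; "grip_width": finger opening in m.
Only numpy, scipy, OpenCV 4.12 (cv2) and the standard library are available. Lean on these libraries where they do the work, as an engineer would, in place of code of your own. Each camera call takes 0.05 s, during which the arm holds its last target. There are 200 camera calls.

## Task

The wooden pepper mill has fallen over on the pantry shelf. Pinch it lightly by the two side buttons of its head, keep its foot end pressing on the shelf so that it swivels upright within the fingers, then set it down gently, neither dropping it nor pushing on so that it slides up through the fingers, so that it stands free in the middle of the white coaster on its screw stem, steel nut uppermost. Do not disturb the mortar, jar, creamer and measuring cup.

Things in the scene. Friction and masses are not known exactly. Their poses are not given: they have to be found in the camera images.
- table: The stainless steel shelf board everything stands on, fixed; its top is at height 0. The origin is the middle of its top; all else stands on it.
- mill: Dark pepper mill of square section, 162 mm long, about 170 g, lying on a side at the start; it does not roll. In order: foot block 30 mm long and 40 x 40 mm, shaft 80 mm long and 26 x 26 mm, head 40 mm long, 28 mm wide, 40 mm high as it lies, steel nut 14 mm across and 12 mm long. Origin on its underside as it lies, 80 mm from the foot face. x axis from foot to nut (up when it stands), z up as it lies.
- mill_foot (a point): Centre of the flat 40 x 40 mm end face of the mill's foot; the mill stands on it by itself. While the mill lies, the face's lower edge is 20 mm straight below this point: the edge it tips about.
- mill_head (a point): On the long axis in the middle of the head, 130 mm from the foot face, midway between two round steel side buttons (22 mm across, outer faces level-facing and 44 mm apart): the place to pinch. Pinched lightly there (about 4 N) the mill can swivel about the line through the buttons; a hard grip locks it. Gravity alone may not bring it upright.
- stand: The white coaster: a round ceramic dish 100 mm across on a screw stem in an 84 mm round foot, fixed to the shelf. The dish has a flat floor about 88 mm across with a rim 5 mm higher. The stem is screwed to a different height each time: the dish floor is 15 to 95 mm above the shelf, not told: feel or see it. Origin: centre of the foot's underside, on the stem's axis, z up. Left or right of the mill.
- mortar: Bystander: small round wooden mortar, an open bowl 90 mm in diameter and 62 mm high. Origin at the centre of its underside.
- jar: Bystander: glass mason jar with metal cap, 80 mm in diameter, 128 mm high. Origin at the centre of its underside.
- creamer: Bystander: white ceramic creamer, 72 mm in diameter, 85 mm high, with a handle on its +y side reaching 62 mm from its axis. Origin at the centre of its underside.
- cup: Bystander: aluminium measuring cup, 72 mm in diameter, 50 mm high, with a flat handle on its -y side reaching 110 mm from its axis. Origin at the centre of its underside.
There are look-alikes about, which are no part of the job. Leave any green look-alike of the stand alone.

How it is judged:
By the outcome, as a careful person would: the job done as asked, in the order asked, and still so for the second after the job is handed in, with the robot touching nothing.
It also fails if it takes over 67 s, if anything falls off the work surface, if the arm or the gripper's body presses on something with over 40 N, if the wrist force passes 120 N, or if a joint passes its speed limit or range.

## Working session

There is one attempt and no reset: what is moved stays moved. The work goes in short steps, Python scripts to look and compute and a tool call to move; the robot and the scene stay as the last step left them, time stands still between calls to the robot, and variables do not carry over. Pictures are saved under pics/ and viewed, on a budget of 10 in all, crops included, one or two more only if the job needs it, and the job is handed in when it is done.

Besides the shell and the picture viewer there is one more tool, called after "Emit:" as name(argument=value, ...), one argument or row to a line, values as JSON. carry_out: Moves the arm, as the interface text tells. Its arguments: {"type":"object","properties":{"rows":{"type":"array"},"fingers":{"type":"number"},"grip_force":{"type":"number"}},"required":["rows"]}

```bash
mkdir -p pics; ls; python3 - <<'E'
from rig import robot
import cv2,numpy as np
o=robot.get_obs();print(o)
for n in("side","top"):
    c=robot.camera(n);np.savez(f"pics/{n}0.npz",**c)
    cv2.imwrite(f"pics/{n}0.png",c["color"][:,:,::-1]);print(n,c["K"],c["D"],c["camera_from_world"])
E
```

```text
pics
{'time': 0.0, 'q': array([ 1.14950738e+00,  5.28453071e-01,  1.43389369e+00, -1.58925879e-05,
        1.18140922e+00, -1.78489842e-01]), 'joint_velocities': array([ 0.00047486,  0.00122316,  0.00113211,  0.00092271, -0.00040804,
        0.00164412]), 'joint_torque': array([ 7.50502895e-04, -4.40044034e+01, -1.76594174e+01,  6.34429394e-02,
        5.82038832e-02, -1.86368438e-04]), 'position': array([0.14998863, 0.60613376, 0.29128227]), 'tool_rot': array([ 1.21098506e-01,  9.92639905e-01, -1.03555640e-03, -3.12518185e-04]), 'ft_force': array([ 0.26891306, -0.33250982,  0.5228518 ]), 'moment': array([ 0.04627355,  0.04219761, -0.03616418]), 'grip_width': 0.08652419855327433}
side [[443.74858336   0.         319.37702777]
 [  0.         443.74858336 199.82235703]
 [  0.           0.           1.        ]] [-0.00423867  0.          0.          0.          0.        ] [[ 0.92250606 -0.3859633  -0.0038615  -0.52447017]
 [-0.29381708 -0.6957057  -0.65548844  0.16065353]
 [ 0.25030801  0.60582663 -0.75519533  1.13003419]
 [ 0.          0.          0.          1.        ]]
top [[493.60477359   0.         320.06230316]
 [  0.         493.60477359 200.81149201]
 [  0.           0.           1.        ]] [0.04038884 0.         0.         0.         0.        ] [[ 2.00261273e-02 -9.99793784e-01  3.36815710e-03 -7.41299765e-02]
 [-9.89545698e-01 -2.03018722e-02 -1.42783563e-01  5.54055028e-01]
 [ 1.42822499e-01 -4.73543554e-04 -9.89748205e-01  1.08224465e+00]
 [ 0.00000000e+00  0.00000000e+00  0.00000000e+00  1.00000000e+00]]
```

View pics/top0.png

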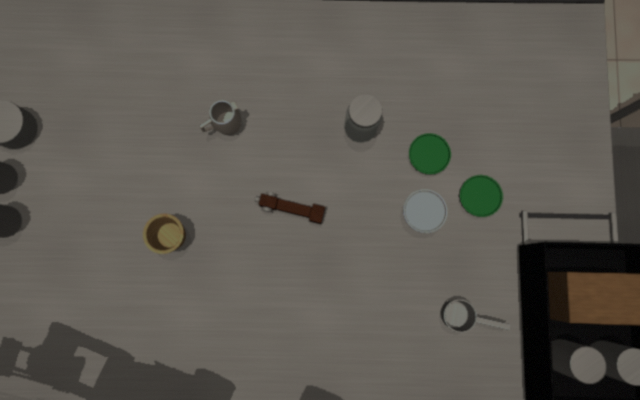

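View pics/side0.png

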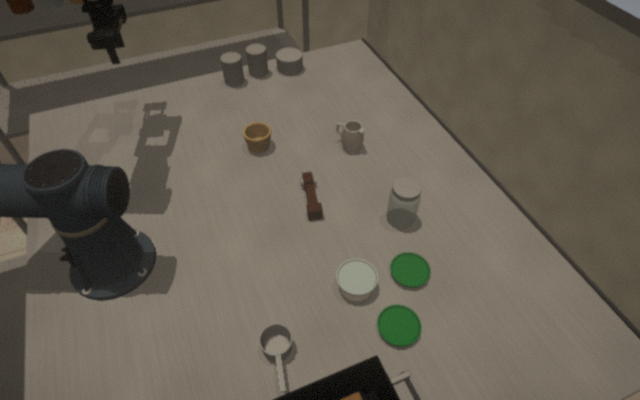

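Top view: the mill is at (292,207), with its nut and head at left (265,201) and its foot at right (318,213). The white dish is at (425,211) and the green look-alikes are at (430,154) and (481,196). In the side view the mill is at (312,197) and the white dish at (357,280). Candidates for the stand are white (425,211) and green (430,154) and (481,196), so I choose white. The only dark mill is at (292,207). The brown mortar (165,233) and the tray board (600,300) are not it.

```bash
cat > h.py <<'E'
import numpy as np,cv2
def world(c,uv,z=None,depth=None):
    uv=np.asarray(uv,float).reshape(-1,1,2)
    n=cv2.undistortPoints(uv,c["K"],c["D"]).reshape(-1,2)
    T=np.linalg.inv(c["camera_from_world"]); d=np.c_[n,np.ones(len(n))]
    if depth is not None: return (d*np.asarray(depth).reshape(-1,1))@T[:3,:3].T+T[:3,3]
    r=d@T[:3,:3].T; o=T[:3,3]; s=(z-o[2])/r[:,2]
    return o+r*s[:,None]
def pts(c,mask):
    v,u=np.nonzero(mask&(c["depth"]>0)); return world(c,np.c_[u,v],depth=c["depth"][v,u])
E
python3 - <<'E'
from h import *
c=dict(np.load("pics/top0.npz"));s=dict(np.load("pics/side0.npz"))
def hsv(c):return cv2.cvtColor(c["color"],cv2.COLOR_RGB2HSV)
H=hsv(c);roi=np.zeros((400,640),bool);roi[185:230,245:335]=1
m=roi&(H[...,1]>110)
u8=m.astype(np.uint8);n,l,st,_=cv2.connectedComponentsWithStats(u8);k=1+st[1:,4].argmax();m=l==k;print(st[k])
v,u=np.nonzero(m);print("mill box",cv2.minAreaRect(np.c_[u,v].astype(np.float32)))
P=pts(c,m);print("depth z pct",np.percentile(P[:,2],[5,25,50,75,95]))
W=world(c,np.c_[u,v],z=.03);mu=W[:,:2].mean(0);_,_,V=np.linalg.svd(W[:,:2]-mu,full_matrices=False);ax=V[0]*np.sign(V[0][1])
t=(W[:,:2]-mu)@ax;print("mean",mu,"axis",ax,np.degrees(np.arctan2(ax[1],ax[0])),"extent",t.min(),t.max())
# all raised points along axis via depth
A=pts(c,roi);A=A[A[:,2]>.012];ta=(A[:,:2]-mu)@ax;nn=(A[:,:2]-mu)@np.array([-ax[1],ax[0]])
for a in np.arange(-.1,.12,.01):
    q=(ta>=a)&(ta<a+.01)
    if q.sum()>2: print("%.3f n%d z50 %.3f z95 %.3f w %.3f %.3f"%(a,q.sum(),np.median(A[q,2]),np.percentile(A[q,2],95),nn[q].min(),nn[q].max()))
# stand
for nm,c,b,cen in(("top",c,(180,242,395,455),(425,211)),("side",s,(250,310,325,390),(357,280))):
    r=np.zeros((400,640),bool);r[b[0]:b[1],b[2]:b[3]]=1
    P=pts(c,r&(c["depth"]>0));g=hsv(c)
    P=P[(P[:,2]>.012)];print(nm,len(P),"z",np.percentile(P[:,2],[5,25,50,75,95,99]))
    x0=world(c,[cen],depth=[c["depth"][cen[1],cen[0]]]);print("centre px",x0)
    Q=P[P[:,2]>np.median(P[:,2])-.01];print("mid",(Q.min(0)+Q.max(0))/2,"size",np.ptp(Q,0))
for nm,cc,b in(("jar",c,0),):pass
C=np.hstack([cv2.resize(I["color"][y:y+80,x:x+100],None,fx=4,fy=4,interpolation=3) for I,x,y in((dict(np.load("pics/top0.npz")),245,167),(dict(np.load("pics/top0.npz")),385,170))])
cv2.imwrite("pics/crop.png",C[:,:,::-1])
E
```

```text
[259 195  66  28 743]
mill box ((291.11767578125, 207.02940368652344), (64.75701141357422, 16.492422103881836), 14.03624439239502)
depth z pct [0.03057341 0.03351732 0.03716207 0.04051802 0.04344649]
mean [ 0.53988136 -0.00216045] axis [0.22794955 0.97367294] 76.82361653734074 extent -0.06883500556281098 0.07955427737208508
-0.080 n7 z50 0.038 z95 0.041 w -0.017 0.012
-0.070 n84 z50 0.041 z95 0.044 w -0.021 0.018
-0.060 n81 z50 0.040 z95 0.043 w -0.021 0.018
-0.050 n79 z50 0.040 z95 0.045 w -0.021 0.018
-0.040 n53 z50 0.033 z95 0.037 w -0.014 0.012
-0.030 n53 z50 0.033 z95 0.036 w -0.014 0.012
-0.020 n53 z50 0.033 z95 0.037 w -0.014 0.012
-0.010 n51 z50 0.033 z95 0.036 w -0.013 0.012
-0.000 n53 z50 0.034 z95 0.037 w -0.014 0.012
0.010 n53 z50 0.033 z95 0.036 w -0.014 0.012
0.020 n53 z50 0.033 z95 0.037 w -0.014 0.012
0.030 n53 z50 0.033 z95 0.038 w -0.014 0.012
0.040 n67 z50 0.040 z95 0.044 w -0.023 0.019
0.050 n89 z50 0.039 z95 0.044 w -0.023 0.021
0.060 n82 z50 0.039 z95 0.044 w -0.023 0.021
0.070 n52 z50 0.040 z95 0.044 w -0.014 0.013
0.080 n21 z50 0.027 z95 0.029 w -0.007 0.006
0.090 n4 z50 0.026 z95 0.028 w -0.005 0.004
top 1504 z [0.04050345 0.04261311 0.04424635 0.04609789 0.04972087 0.05186172]
centre px [[ 0.53635886 -0.29978592  0.04502535]]
mid [ 0.53759542 -0.30015207  0.04506176] size [0.09783612 0.0974164  0.0188361 ]
side 1247 z [0.03887336 0.04105534 0.04235402 0.04399769 0.04759707 0.04927097]
centre px [[ 0.53617747 -0.30747977  0.04282843]]
mid [ 0.53940629 -0.29796354  0.04363862] size [0.09820661 0.10107037 0.01690066]
```

View pics/crop.png

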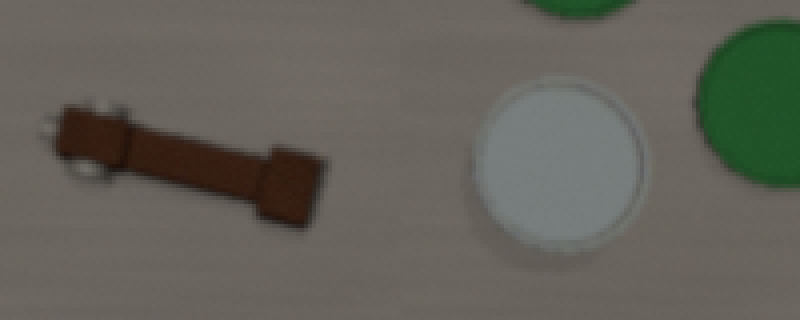

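The crop shows that the brown mill, with steel buttons on the head and nut at left, and the white dish are the right objects. The mill head is at about (0.554, 0.054), the foot at about (0.524, -0.072) and the axis at 76.8°. The dish centre is at (0.538, -0.299) with its floor at about 0.043. Next I approach above the head.

Emit:
carry_out(
  rows=[
    [[-525, -439, 90, 0, 0, 11.16], [-525, -439, 90, 0, 0, 11.16], [-525, -439, 90, 0, 0, 11.16], [-525, -439, 90, 0, 0, 11.16], [-525, -439, 90, 0, 0, 11.16], [-525, -439, 90, 0, 0, 11.16], [-525, -439, 90, 0, 0, 11.16], [-525, -439, 90, 0, 0, 11.16], [-525, -439, 90, 0, 0, 11.16], [-525, -439, 90, 0, 0, 11.16], [-525, -439, 90, 0, 0, 11.16], [-525, -439, 90, 0, 0, 11.16], [-525, -439, 90, 0, 0, 11.16], [-525, -439, 90, 0, 0, 11.16], [-525, -439, 90, 0, 0, 11.16], [-525, -439, 90, 0, 0, 11.16], [-525, -439, 90, 0, 0, 11.16], [-525, -439, 90, 0, 0, 11.16], [-525, -439, 90, 0, 0, 11.16], [-525, -439, 90, 0, 0, 11.16]],
  ],
  fingers=1,
  grip_force=4,
)

```text
time: 2.1
position: [0.5539, 0.0552, 0.2025]
tool_rot: [0.783, 0.622, 0.0, 0.0]
ft_force: [-0.1, 0.2, 0.1]
grip_width: 0.0868
```

Emit:
carry_out(
  rows=[
    [[0, 0, 30, 0, 0, 0], [-1, 0, 60, 0, 0, 0], [-1, 0, 85, 0, 0, 0], [-1, 0, 105, 0, 0, 0], [-1, 0, 118, 0, 0, 0], [-1, 0, 125, 0, 0, 0], [-1, 0, 128, 0, 0, 0], [-1, 0, 129, 0, 0, 0], [-1, 0, 129, 0, 0, 0]],
  ],
)

```text
time: 3.0
position: [0.5545, 0.0533, 0.0739]
tool_rot: [0.784, 0.621, 0.001, 0.001]
ft_force: [0.3, -0.8, 0.2]
grip_width: 0.0869
```

```bash
python3 - <<'E'
from h import *
from rig import robot
print(robot.get_obs()["ft_force"])
I=[]
for n,b in(("top",(150,250,230,350)),("side",(130,230,260,360))):
    c=robot.camera(n);np.savez(f"pics/{n}1.npz",**c);I.append(cv2.resize(c["color"][b[0]:b[1],b[2]:b[3]],None,fx=3.3,fy=4,interpolation=3))
cv2.imwrite("pics/v1.png",np.hstack(I)[:,:,::-1])
E
```

```text
[ 0.30097365 -0.81760247  0.1905743 ]
```

View pics/v1.png

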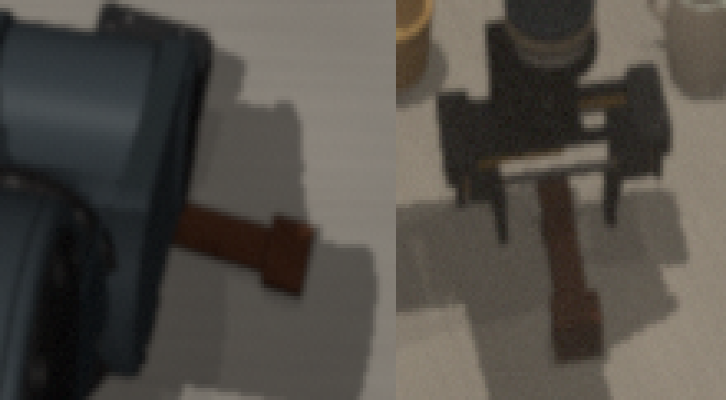

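The mill is centred between the open fingers and untouched. Now I close lightly.

Emit:
carry_out(
  rows=[
    [[0, 0, 0, 0, 0, 0], [0, 0, 0, 0, 0, 0], [0, 0, 0, 0, 0, 0], [0, 0, 0, 0, 0, 0], [0, 0, 0, 0, 0, 0], [0, 0, 0, 0, 0, 0], [0, 0, 0, 0, 0, 0], [0, 0, 0, 0, 0, 0]],
  ],
  fingers=0,
  grip_force=4,
)

```text
time: 3.9
position: [0.5541, 0.0533, 0.0732]
tool_rot: [0.784, 0.621, 0.0, 0.0]
ft_force: [-0.1, -0.0, 0.3]
grip_width: 0.0438
```

Gripped at 43.8 mm. First half of the arc.

Emit:
carry_out(
  rows=[
    [[-2, 0, -8, 0, 0, 0], [-4, 0, -17, 0, 0, 0], [-6, 0, -24, 0, 0, 0], [-11, 0, -34, 0, 0, 0], [-16, 0, -44, 0, 0, 0], [-22, 0, -54, 0, 0, 0], [-29, 0, -63, 0, 0, 0], [-37, 0, -71, 0, 0, 0], [-45, 0, -79, 0, 0, 0], [-45, 0, -79, 0, 0, 0]],
  ],
)

```text
time: 4.9
position: [0.5441, 0.0082, 0.1534]
tool_rot: [0.784, 0.621, 0.001, 0.001]
ft_force: [0.9, -0.2, 0.6]
grip_width: 0.0438
```

```bash
cat > look.py <<'E'
import sys
from h import *
from rig import robot
k,*b=sys.argv[1:];b=[int(x) for x in b]
o=robot.get_obs();print(o["position"],o["ft_force"],o["moment"],o["grip_width"])
I=[]
for n,q in(("top",b[:4]),("side",b[4:])):
    c=robot.camera(n);np.savez(f"pics/{n}{k}.npz",**c);I.append(cv2.resize(c["color"][q[0]:q[1],q[2]:q[3]],(400,400),interpolation=3))
cv2.imwrite(f"pics/v{k}.png",cv2.convertScaleAbs(np.hstack(I)[:,:,::-1],alpha=1.5))
E
python3 look.py 2 150 250 230 330 130 230 260 360
```

```text
[0.54414294 0.00824186 0.15342868] [ 0.93659416 -0.1716656   0.64854649] [-0.14258595  0.00197281  0.03194429] 0.04383599088643141
```

View pics/v2.png

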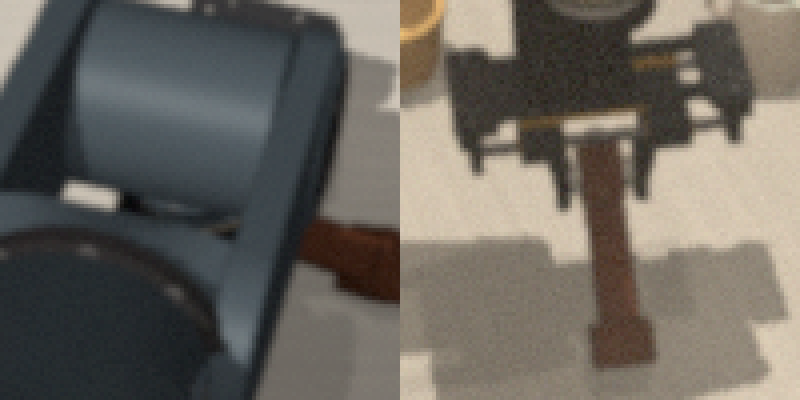

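The mill tilts up between the fingers with its foot at about side pixel (338,222). I check the tilt and foot height from the brown-pixel depth.

```bash
cat > tilt.py <<'E'
import sys
from h import *
c=dict(np.load(f"pics/side{sys.argv[1]}.npz"));b=[int(x) for x in sys.argv[2:]]
H=cv2.cvtColor(c["color"],cv2.COLOR_RGB2HSV)
m=(H[...,1]>95)&((H[...,0]<12)|(H[...,0]>170));r=np.zeros_like(m);r[b[0]:b[1],b[2]:b[3]]=1
n,l,st,_=cv2.connectedComponentsWithStats((m&r).astype(np.uint8));k=1+st[1:,4].argmax();m=l==k;print(st[k])
P=pts(c,m);a=np.array([.227,.974]);t=P[:,:2]@a;print("z range",np.percentile(P[:,2],[1,5,50,95,99]))
h=P[:,2]
for lo in np.arange(-.02,.2,.015):
    q=(h>=lo)&(h<lo+.015)
    if q.sum()>5: print("z %.3f n%d t med %.4f min %.4f max %.4f"%(lo,q.sum(),np.median(t[q]),*np.percentile(t[q],[3,97])))
E
python3 tilt.py 2 155 230 295 335; python3 tilt.py 1 155 230 295 335
```

```text
[309 194  11  27 116]
z range [0.03134198 0.03495878 0.04927487 0.06646784 0.06831509]
z 0.025 n19 t med 0.0323 min 0.0280 max 0.0412
z 0.040 n60 t med 0.0552 min 0.0341 max 0.0674
z 0.055 n35 t med 0.0728 min 0.0682 max 0.0824
[309 193   7  16  40]
z range [0.02927373 0.02978021 0.03299402 0.04103892 0.04262089]
z 0.025 n36 t med 0.0960 min 0.0728 max 0.1188
```

```bash
sed -i 's/^m=(H.*;r=/R=c["color"].astype(float);m=(R[...,0]>1.35*R[...,2])\&(R.sum(2)<260);r=/' tilt.py; cat >> tilt.py <<'E'
v,u=np.nonzero(m)
# upper face line: shaft only
from numpy.linalg import svd
X=np.c_[t,h];lo=np.percentile(t,25);hi=np.percentile(t,85);q=(t>lo)&(t<hi)
p=np.polyfit(t[q],h[q],1);print("slope deg",np.degrees(np.arctan(p[0])))
s_=svd(X[q]-X[q].mean(0),full_matrices=False)[2][0];print("pca deg",np.degrees(np.arctan2(s_[1],s_[0])))
E
python3 tilt.py 2 155 230 290 345; python3 tilt.py 1 155 230 290 345
```

```text
[304 165  20  57 600]
z range [0.02219993 0.03202371 0.06628596 0.12097786 0.12568135]
z 0.025 n91 t med 0.0310 min 0.0244 max 0.0455
z 0.040 n145 t med 0.0489 min 0.0335 max 0.0674
z 0.055 n79 t med 0.0753 min 0.0667 max 0.0854
z 0.070 n74 t med 0.0906 min 0.0830 max 0.1025
z 0.085 n56 t med 0.1061 min 0.0985 max 0.1130
z 0.100 n83 t med 0.1166 min 0.1077 max 0.1275
z 0.115 n63 t med 0.1298 min 0.1215 max 0.1367
slope deg 44.203809607090726
pca deg -133.66420813433845
[303 174  20  46 504]
z range [0.00265124 0.01071406 0.03310357 0.04054575 0.04221359]
z -0.005 n21 t med 0.0527 min 0.0514 max 0.1654
z 0.010 n59 t med 0.0532 min 0.0508 max 0.1361
z 0.025 n381 t med 0.1082 min 0.0514 max 0.1830
z 0.040 n39 t med 0.0714 min 0.0504 max 0.1855
slope deg -3.186628498260077
pca deg 176.7213630962035
```

The slope of about 45° and the foot edge at t≈0.053 (the original edge position) agree with the foot resting on the shelf. I continue the arc to about 85°.

Emit:
carry_out(
  rows=[
    [[-6, 0, -5, 0, 0, 0], [-12, 0, -9, 0, 0, 0], [-19, 0, -14, 0, 0, 0], [-26, 0, -18, 0, 0, 0], [-33, 0, -21, 0, 0, 0], [-40, 0, -24, 0, 0, 0], [-47, 0, -26, 0, 0, 0], [-54, 0, -28, 0, 0, 0], [-62, 0, -30, 0, 0, 0], [-70, 0, -31, 0, 0, 0], [-73, 0, -31, 0, 0, 0], [-73, 0, -31, 0, 0, 0]],
  ],
)

```text
time: 6.2
position: [0.527, -0.0621, 0.1831]
tool_rot: [0.784, 0.621, -0.0, -0.0]
ft_force: [0.6, -0.0, -2.1]
grip_width: 0.0441
```

```bash
python3 look.py 3 150 250 230 330 130 230 260 360;python3 tilt.py 3 155 235 290 345
```

```text
[ 0.52695827 -0.0621401   0.18307858] [ 0.55369045 -0.03404392 -2.14116425] [-0.06184386  0.0872781  -0.04236713] 0.044098390519411654
[308 178  17  54 588]
z range [0.01350368 0.01904424 0.07359879 0.15103293 0.15392328]
z 0.010 n60 t med 0.0055 min 0.0032 max 0.0106
z 0.025 n112 t med 0.0124 min 0.0064 max 0.0390
z 0.040 n59 t med 0.0215 min 0.0101 max 0.0279
z 0.055 n52 t med 0.0275 min 0.0224 max 0.0329
z 0.070 n39 t med 0.0323 min 0.0289 max 0.0356
z 0.085 n47 t med 0.0358 min 0.0326 max 0.0407
z 0.100 n39 t med 0.0411 min 0.0380 max 0.0445
z 0.115 n46 t med 0.0400 min 0.0359 max 0.0442
z 0.130 n57 t med 0.0444 min 0.0403 max 0.0494
z 0.145 n75 t med 0.0509 min 0.0454 max 0.0674
slope deg 74.82706202015603
pca deg -101.64446263673891
```

View pics/v3.png

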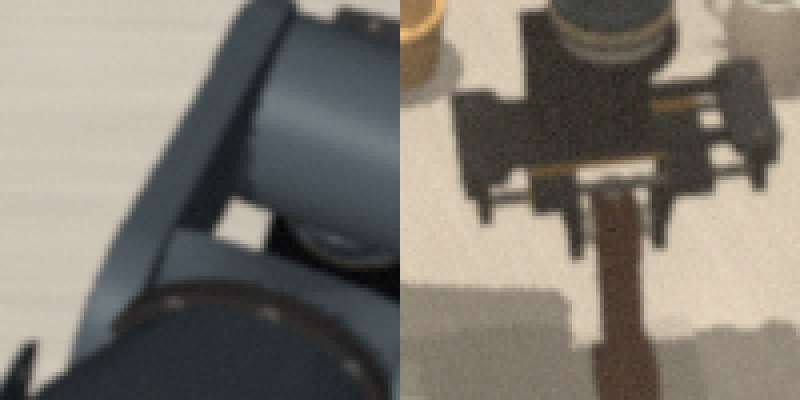

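The tilt is about 73° and Fz of about -2 N shows the mill hanging, so the foot is about to leave or has just left the shelf. I ease down onto it and read the force.

Emit:
carry_out(
  rows=[
    [[0, 0, 1, 0, 0, 0], [0, 0, 2, 0, 0, 0], [0, 0, 3, 0, 0, 0], [0, 0, 3, 0, 0, 0]],
  ],
)

```text
time: 6.7
position: [0.5276, -0.0612, 0.1808]
tool_rot: [0.783, 0.621, 0.0, 0.0]
ft_force: [-0.5, 0.7, 4.2]
grip_width: 0.0439
```

Emit:
carry_out(
  rows=[
    [[-2, 0, 0, 0, 0, 0], [-5, 0, -0.5, 0, 0, 0], [-8, 0, -0.8, 0, 0, 0], [-11, 0, -1.0, 0, 0, 0], [-14, 0, -1.1, 0, 0, 0], [-14, 0, -1.1, 0, 0, 0]],
  ],
)

```text
time: 7.3
position: [0.5239, -0.0758, 0.1813]
tool_rot: [0.784, 0.621, -0.0, 0.0]
ft_force: [-0.6, -0.6, 3.6]
grip_width: 0.0441
```

```bash
python3 look.py 4 150 250 230 330 130 230 260 360;python3 tilt.py 4 155 245 290 350
```

```text
[ 0.52389604 -0.07575868  0.1813422 ] [-0.5854901  -0.62556123  3.58069176] [-0.04936658  0.11482014  0.00421975] 0.04409642713528134
[309 182  16  51 558]
z range [0.00833503 0.01572354 0.0728869  0.15126285 0.15383991]
z -0.005 n9 t med 0.0039 min 0.0032 max 0.0073
z 0.010 n56 t med 0.0048 min 0.0017 max 0.0093
z 0.025 n115 t med 0.0108 min 0.0043 max 0.0339
z 0.040 n45 t med 0.0177 min 0.0150 max 0.0257
z 0.055 n47 t med 0.0208 min 0.0174 max 0.0251
z 0.070 n45 t med 0.0244 min 0.0208 max 0.0272
z 0.085 n44 t med 0.0278 min 0.0244 max 0.0317
z 0.100 n24 t med 0.0300 min 0.0275 max 0.0332
z 0.115 n45 t med 0.0264 min 0.0231 max 0.0297
z 0.130 n53 t med 0.0295 min 0.0260 max 0.0336
z 0.145 n74 t med 0.0347 min 0.0296 max 0.0513
slope deg 80.61855645595305
pca deg -95.67911170837013
```

The tilt is 78° with the foot pinned (edge at t=0.039, unchanged). I keep going along the shelf to upright.

Emit:
carry_out(
  rows=[
    [[-3, 0, -0.2, 0, 0, 0], [-6, 0, -0.3, 0, 0, 0], [-9, 0, -0.3, 0, 0, 0], [-12, 0, -0.1, 0, 0, 0], [-15, 0, 0, 0, 0, 0], [-18, 0, 0.2, 0, 0, 0], [-21, 0, 0.5, 0, 0, 0], [-24, 0, 0.8, 0, 0, 0], [-26, 0, 1.0, 0, 0, 0], [-26, 0, 1.0, 0, 0, 0]],
  ],
)

```text
time: 8.4
position: [0.5178, -0.1008, 0.1802]
tool_rot: [0.784, 0.621, -0.0, -0.0]
ft_force: [-0.2, -0.6, -1.0]
grip_width: 0.0443
```

```bash
python3 look.py 5 150 250 230 330 150 250 270 370;python3 tilt.py 5 155 250 290 350
```

```text
[ 0.51784075 -0.1007605   0.18023122] [-0.23497157 -0.62568008 -0.96109965] [-0.11952708  0.04220416  0.03086402] 0.0443361516929175
[308 191  17  45 506]
z range [0.00329685 0.00957888 0.06902378 0.14970431 0.15213709]
z -0.005 n29 t med -0.0000 min -0.0024 max 0.0133
z 0.010 n55 t med 0.0006 min -0.0022 max 0.0235
z 0.025 n102 t med 0.0075 min -0.0002 max 0.0337
z 0.040 n35 t med 0.0082 min 0.0056 max 0.0137
z 0.055 n35 t med 0.0081 min 0.0060 max 0.0116
z 0.070 n34 t med 0.0088 min 0.0061 max 0.0117
z 0.085 n40 t med 0.0084 min 0.0065 max 0.0118
z 0.100 n16 t med 0.0029 min 0.0011 max 0.0079
z 0.115 n41 t med 0.0023 min 0.0004 max 0.0044
z 0.130 n44 t med 0.0023 min 0.0002 max 0.0042
z 0.145 n74 t med 0.0094 min 0.0011 max 0.0214
slope deg -78.60915272558805
pca deg -88.85270692886435
```

View pics/v5.png

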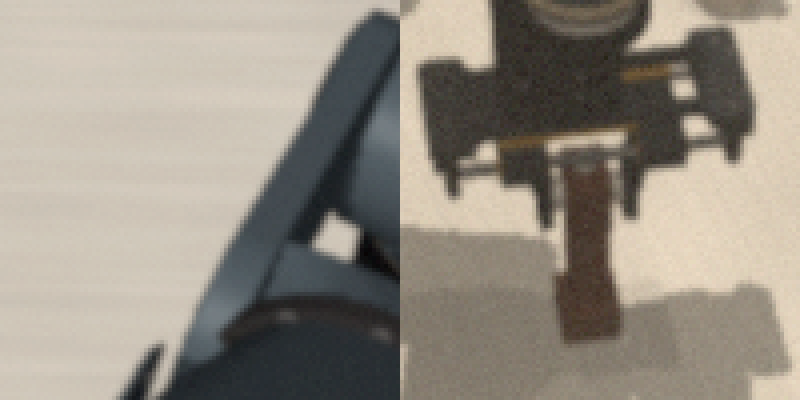

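The mill is upright: the shaft face is at t=0.0081–0.0088 over its whole height, with the foot on the shelf at TCP z≈0.180. I firm the grip for carrying and lift.

Emit:
carry_out(
  rows=[
    [[0, 0, 0, 0, 0, 0], [0, 0, 0, 0, 0, 0], [0, 0, 0, 0, 0, 0], [0, 0, -4, 0, 0, 0], [0, 0, -12, 0, 0, 0], [0, 0, -24, 0, 0, 0], [0, 0, -38, 0, 0, 0], [0, 0, -54, 0, 0, 0], [0, 0, -70, 0, 0, 0], [0, 0, -82, 0, 0, 0], [0, 0, -88, 0, 0, 0], [0, 0, -90, 0, 0, 0], [0, 0, -90, 0, 0, 0]],
  ],
  grip_force=14,
)

```text
time: 9.8
position: [0.5178, -0.1004, 0.2704]
tool_rot: [0.784, 0.621, -0.0, -0.0]
ft_force: [0.1, 0.2, -1.5]
grip_width: 0.044
```

Emit:
carry_out(
  rows=[
    [[-3, 1, 0, 0, 0, 0], [-9, 3, 0, 0, 0, 0], [-19, 6, 0, 0, 0, 0], [-32, 11, 0, 0, 0, 0], [-48, 16, 0, 0, 0, 0], [-65, 22, 0, 0, 0, 0], [-83, 28, 0, 0, 0, 0], [-101, 34, 0, 0, 0, 0], [-119, 41, 0, 0, 0, 0], [-136, 46, 0, 0, 0, 0], [-152, 52, 0, 0, 0, 0], [-166, 57, 0, 0, 0, 0], [-177, 60, 0, 0, 0, 0], [-184, 63, 0, 0, 0, 0], [-188, 64, 0, 0, 0, 0], [-189, 65, 0, 0, 0, 0], [-189, 65, 0, 0, 0, 0]],
  ],
)

```text
time: 11.5
position: [0.5382, -0.2989, 0.2703]
tool_rot: [0.784, 0.621, 0.0, -0.0]
ft_force: [-0.4, 0.3, -1.1]
grip_width: 0.0438
```

```bash
python3 look.py 6 140 280 350 490 180 320 290 430;python3 tilt.py 6 200 300 325 385
```

```text
[ 0.53819403 -0.29892566  0.27032938] [-0.36366275  0.29771558 -1.12473093] [-0.09115165  0.07402453  0.01676103] 0.043777131621797576
[349 227  22  48 694]
z range [0.09137385 0.09879062 0.15701021 0.23946351 0.2408059 ]
z 0.085 n36 t med -0.1878 min -0.1896 max -0.1778
z 0.100 n70 t med -0.1877 min -0.1900 max -0.1655
z 0.115 n144 t med -0.1810 min -0.1884 max -0.1560
z 0.130 n51 t med -0.1802 min -0.1825 max -0.1671
z 0.145 n50 t med -0.1800 min -0.1812 max -0.1685
z 0.160 n46 t med -0.1798 min -0.1818 max -0.1702
z 0.175 n52 t med -0.1796 min -0.1818 max -0.1651
z 0.190 n20 t med -0.1849 min -0.1871 max -0.1729
slope deg -75.8728270259523
pca deg -89.09496944472947
```

View pics/v6.png

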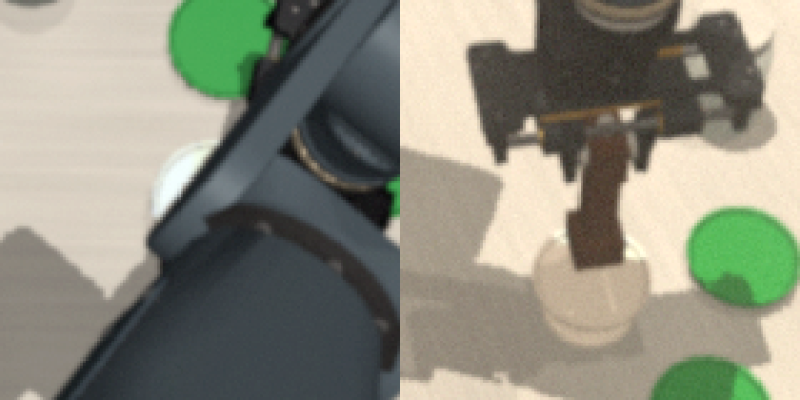

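It hangs upright over the dish (mill axis t≈-0.167, dish -0.168 to -0.170). I lower it close.

Emit:
carry_out(
  rows=[
    [[0, 0, 4, 0, 0, 0], [0, 0, 12, 0, 0, 0], [0, 0, 21, 0, 0, 0], [0, 0, 30, 0, 0, 0], [0, 0, 36, 0, 0, 0], [0, 0, 40, 0, 0, 0], [0, 0, 42, 0, 0, 0], [0, 0, 42, 0, 0, 0], [0, 0, 42, 0, 0, 0]],
  ],
)

```text
time: 12.5
position: [0.5383, -0.2995, 0.2286]
tool_rot: [0.784, 0.621, 0.0, 0.0]
ft_force: [0.0, -0.1, -1.6]
grip_width: 0.0441
```

Emit:
carry_out(
  rows=[
    [[0, 0, 0, 0, 0, 0], [0, 0, 0.5, 0, 0, 0], [0, 0, 1, 0, 0, 0], [0, 0, 1.5, 0, 0, 0], [0, 0, 2, 0, 0, 0], [0, 0, 2, 0, 0, 0]],
  ],
  grip_force=8,
)

```text
time: 13.1
position: [0.5381, -0.2993, 0.2263]
tool_rot: [0.784, 0.621, -0.0, -0.0]
ft_force: [0.1, 0.7, -1.4]
grip_width: 0.0439
```

Emit:
carry_out(
  rows=[
    [[0, 0, 0.5, 0, 0, 0], [0, 0, 1, 0, 0, 0], [0, 0, 1.5, 0, 0, 0], [0, 0, 1.5, 0, 0, 0]],
  ],
)

```text
time: 13.5
position: [0.5381, -0.2993, 0.2247]
tool_rot: [0.784, 0.621, -0.0, -0.0]
ft_force: [-0.7, 0.6, -0.9]
grip_width: 0.0436
```

Emit:
carry_out(
  rows=[
    [[0, 0, 0.3, 0, 0, 0], [0, 0, 0.6, 0, 0, 0], [0, 0, 1, 0, 0, 0], [0, 0, 1, 0, 0, 0]],
  ],
)

```text
time: 13.9
position: [0.5381, -0.2993, 0.2238]
tool_rot: [0.784, 0.621, -0.0, -0.0]
ft_force: [-0.5, -0.7, -1.9]
grip_width: 0.0439
```

Emit:
carry_out(
  rows=[
    [[0, 0, 0.3, 0, 0, 0], [0, 0, 0.6, 0, 0, 0], [0, 0, 1, 0, 0, 0], [0, 0, 1, 0, 0, 0]],
  ],
)

```text
time: 14.3
position: [0.5382, -0.2995, 0.2232]
tool_rot: [0.784, 0.621, -0.0, 0.0]
ft_force: [-0.3, 0.5, 0.9]
grip_width: 0.044
```

Emit:
carry_out(
  rows=[
    [[0, 0, 0.3, 0, 0, 0], [0, 0, 0.3, 0, 0, 0]],
  ],
)

```text
time: 14.5
position: [0.5382, -0.2996, 0.2232]
tool_rot: [0.784, 0.621, -0.0, 0.0]
ft_force: [-1.0, 0.1, 3.9]
grip_width: 0.0439
```

Touchdown at TCP z=0.2232, which puts the floor at about 43 mm as measured. I loosen the grip so it settles, then check.

Emit:
carry_out(
  rows=[
    [[0, 0, -0.2, 0, 0, 0], [0, 0, -0.4, 0, 0, 0], [0, 0, -0.4, 0, 0, 0], [0, 0, -0.4, 0, 0, 0]],
  ],
  grip_force=3,
)

```text
time: 14.9
position: [0.5383, -0.2995, 0.2231]
tool_rot: [0.784, 0.621, 0.0, 0.0]
ft_force: [-0.4, -0.6, 2.8]
grip_width: 0.0439
```

```bash
python3 look.py 7 140 280 350 490 200 320 290 410;python3 tilt.py 7 210 310 325 385
```

```text
[ 0.53833275 -0.29954824  0.22312291] [-0.42147777 -0.63506741  2.84255319] [-0.16268254  0.19126939  0.00553405] 0.04385129186048325
[347 241  22  45 634]
z range [0.044424   0.0511033  0.10499055 0.19194719 0.19335   ]
z 0.040 n51 t med -0.1886 min -0.1906 max -0.1595
z 0.055 n75 t med -0.1885 min -0.1901 max -0.1557
z 0.070 n129 t med -0.1820 min -0.1894 max -0.1597
z 0.085 n47 t med -0.1812 min -0.1827 max -0.1680
z 0.100 n39 t med -0.1810 min -0.1826 max -0.1727
z 0.115 n44 t med -0.1804 min -0.1825 max -0.1683
z 0.130 n44 t med -0.1803 min -0.1822 max -0.1666
z 0.145 n24 t med -0.1869 min -0.1877 max -0.1737
z 0.160 n50 t med -0.1870 min -0.1890 max -0.1821
z 0.175 n60 t med -0.1868 min -0.1881 max -0.1761
z 0.190 n68 t med -0.1800 min -0.1871 max -0.1739
slope deg -76.02246458799098
pca deg -89.05977121371285
```

View pics/v7.png

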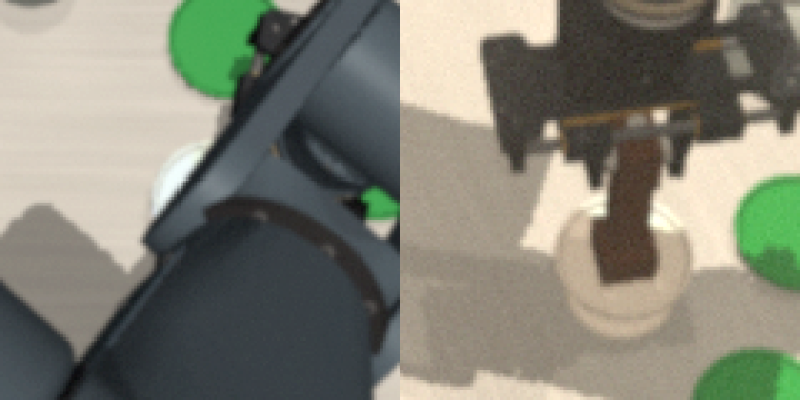

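The mill is upright on the dish, with foot bottom at z≈0.043. I open gently and retreat straight up.

Emit:
carry_out(
  rows=[
    [[0, 0, 0, 0, 0, 0], [0, 0, 0, 0, 0, 0], [0, 0, 0, 0, 0, 0], [0, 0, 0, 0, 0, 0], [0, 0, 0, 0, 0, 0], [0, 0, 0, 0, 0, 0]],
  ],
  fingers=0.85,
)

```text
time: 15.6
position: [0.5381, -0.2993, 0.2229]
tool_rot: [0.784, 0.621, 0.0, -0.0]
ft_force: [-0.7, 1.3, -0.4]
grip_width: 0.0725
```

Emit:
carry_out(
  rows=[
    [[0, 0, -5, 0, 0, 0], [0, 0, -20, 0, 0, 0], [0, 0, -45, 0, 0, 0], [0, 0, -75, 0, 0, 0], [0, 0, -105, 0, 0, 0], [0, 0, -130, 0, 0, 0], [0, 0, -140, 0, 0, 0], [0, 0, -140, 0, 0, 0]],
  ],
)

```text
time: 16.4
position: [0.5386, -0.2997, 0.3647]
tool_rot: [0.784, 0.621, 0.0, 0.002]
ft_force: [0.4, -0.1, 0.0]
grip_width: 0.0739
```

Emit:
carry_out(
  rows=[
    [[20, 0, 0, 0, 0, 0], [60, 0, 0, 0, 0, 0], [100, 0, 0, 0, 0, 0], [140, 0, 0, 0, 0, 0], [180, 0, 0, 0, 0, 0], [220, 0, 0, 0, 0, 0], [240, 0, 0, 0, 0, 0], [250, 0, 0, 0, 0, 0], [250, 0, 0, 0, 0, 0], [250, 0, 0, 0, 0, 0]],
  ],
)

```text
time: 17.4
position: [0.5948, -0.0562, 0.3621]
tool_rot: [0.784, 0.621, -0.001, -0.0]
ft_force: [-0.1, -0.1, 0.6]
grip_width: 0.0739
```

```bash
python3 look.py 8 100 300 300 500 180 380 270 470;python3 tilt.py 8 200 310 325 385; python3 - <<'E'
from h import *
c=dict(np.load("pics/top8.npz"));r=np.zeros((400,640),bool);r[150:270,380:470]=1
P=pts(c,r)
A=P[P[:,2]>.18];B=P[(P[:,2]>.035)&(P[:,2]<.06)]
for n,Q in(("mill top",A),("dish",B)):print(n,len(Q),(Q.min(0)+Q.max(0))/2,np.ptp(Q,0),Q[:,2].max())
E
```

```text
[ 0.5948037  -0.05619116  0.36210381] [-0.11063538 -0.08394342  0.59086492] [-0.12540532  0.08482934  0.00911182] 0.07391239192515009
[348 233  21  53 664]
z range [0.04377586 0.05355794 0.12399866 0.19280514 0.194471  ]
z 0.040 n33 t med -0.1887 min -0.1904 max -0.1865
z 0.055 n77 t med -0.1882 min -0.1901 max -0.1614
z 0.070 n110 t med -0.1813 min -0.1886 max -0.1580
z 0.085 n44 t med -0.1816 min -0.1835 max -0.1677
z 0.100 n41 t med -0.1817 min -0.1835 max -0.1734
z 0.115 n40 t med -0.1816 min -0.1841 max -0.1688
z 0.130 n37 t med -0.1818 min -0.1832 max -0.1671
z 0.145 n23 t med -0.1883 min -0.1901 max -0.1752
z 0.160 n48 t med -0.1887 min -0.1903 max -0.1845
z 0.175 n71 t med -0.1880 min -0.1909 max -0.1530
z 0.190 n136 t med -0.1757 min -0.1895 max -0.1519
slope deg 56.38811290631242
pca deg -90.66021195292531
mill top 380 [ 0.53646582 -0.29971604  0.19519805] [0.04579637 0.04222971 0.03021512] 0.21030561386779312
dish 927 [ 0.53746671 -0.29967254  0.04838976] [0.09804065 0.09787428 0.02268446] 0.059731992270381395
```

View pics/v8.png

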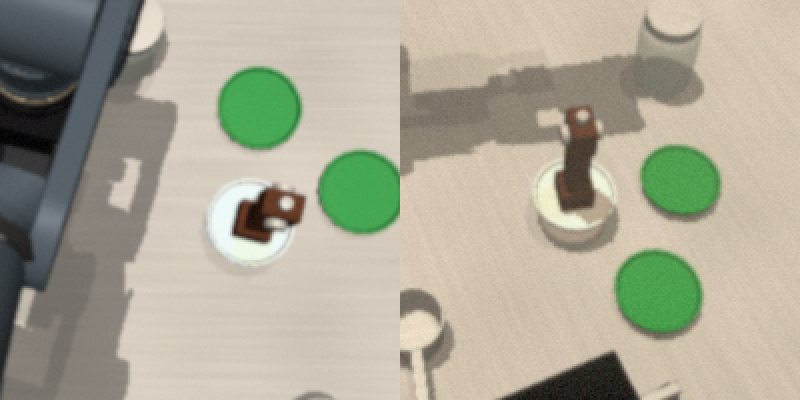

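The mill stands free and vertical within 1 mm of the dish centre, nut up, with the gripper clear.

```bash
python3 -c "
from rig import robot
print(robot.hand_in())"
```

```text
the job is handed in; nothing more can be done
None
```

The pepper mill now stands free in the middle of the white coaster, steel nut up, and the job is handed in at about 17.5 s.

**How it went:** I pinched the mill by its side buttons at 4 N and swung its head up about the foot edge. At about 73° the pinch friction held the mill and the foot may have left the shelf by about 2 mm. I eased it back down, pressing with about 6 N, and pushed on with the foot pinned until the mill was upright. I carried it at 14 N and lowered it in small steps. It touched the dish floor at about 43 mm, the same height the cameras gave. I then loosened the grip, opened the fingers and retreated.

**Last checks:**
- **Position:** the mill axis is within about 1 mm of the dish centre in the top view.
- **Upright:** the shaft is vertical within about 1°, the foot is on the dish floor, and the nut is on top.
- **Touching:** the gripper is well clear of the mill.
- **Other objects:** the jar and measuring cup, where the last picture shows them, look undisturbed. I did not measure any of the four again, and the mortar and creamer were outside that picture.

**Disagreements:** the two cameras differed by about 2 mm on the dish, which is within their calibration. I cannot rule out the mill slipping a millimetre or two in the fingers when I pressed the foot down.

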